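Load the block shaker and clip its hood on

ROBOT

A 6-joint arm with a two-finger parallel gripper is mounted at the origin on a cart in front of the work surface, level with it; the furniture and walls round the work are solid. World frame = base frame: x ahead of the robot, y to its left, z up, the work surface at z = 0. Lengths are in m, angles in rad, forces in N, time in s.
With the tool pointing down it reaches from about 0.35 to 0.85 m from the base axis. Payload 8.1 kg.
Tool frame: the origin (TCP) lies midway between the tips of the shut fingers; the grasp point (between the pads) lies robot.grip_depth behind it (robot.grip_depth is the distance from the TCP to the grasp point, in m); z points along the fingers, y is the line along which they close (so a half turn about z gives the same grasp; the last joint's range is limited). The gripper opens to 93 mm and grips with 3 to 60 N. Pads are 15 mm wide; open, the fingers measure 128 mm over their backs; the gripper's body (75 mm by 188 mm) begins 65 mm behind the grasp point.
Start: joints at [1.145, 0.13, 1.488, -0, 1.523, -0.085], TCP at [0.201, 0.566, 0.219] pointing down, gripper open.
Joint ranges: [-2.96, 2.96], [-0.89, 2.26], [0.02, 2.5], [-1.34, 4.48], [0, 2.73], [-2.66, 2.66]. Speed limits (rad/s): [2.39, 2.39, 2.79, 3.14, 3.14, 3.14].

INTERFACE

Orientations are given as a rotation vector (axis times angle).
In Python, from plant import robot gives the robot as it stands.
- The arm moves only by the tool carry_out, never from a script. Its argument "rows" is a list of rows, each a list of 6 numbers: the shift along the tool's x, y, z in m, then the turn, a rotation vector about the tool's x, y, z in degrees. A call has 1 to 12 rows; each row is the pose to reach, as a shift and turn from the pose commanded when the call began, along the tool's axes at that moment; what a row does not reach only later rows make up. A row lasts 1/8 s, in which the tool goes at most 62.5 mm and 10.7 degrees, less where a joint would pass 70% of its speed; a pose out of reach is approached as far as the arm can. A call with a gripper value outside its range is refused whole. "jaw" is the closure in counts, from 0 (fully open) to 255 (shut), set as the call begins (left out, the last holds). The fingers move at their own pace and stop on an object; "force" is the grip in N (left out, the last holds). Time passes only in rows, so rows that repeat a pose let the fingers close. It gives the time, the measured TCP pose, the force, the opening and the grip force at its end, in the units of the state.
- robot.read_state(): the state, without advancing time (a new reading comes with each control period).
- robot.read_camera(name): name is "scene" or "top" or "wrist"; returns the picture (480x640x3 uint8, red, green, blue); there is no depth.
- robot.camera_model(name): a dict with "fx", "fy", "cx", "cy" (pixels), "R" (3x3) and "t" (3): a world point X has camera coordinates R X + t; the wrist camera has in their place "mount" (4x4, takes a point from camera to tool coordinates, whose origin is the TCP and whose axes are the flange's). Camera axes: x right, y down, z forward; pixel columns grow to the right and rows downward; lengths in m; the calibration is good to about 2 mm. The wrist camera is an equidistant fisheye: a pixel r from the principal point sees the ray r / f radians off the axis. A picture is of the moment at which its call begins: read the wrist's pose just before it. camera_model takes no time and is no camera call.
- robot.close_job(): hands the job in; it is judged then, once.
Trained networks look in the newest picture that a camera, given by its name, has taken for a name from the list of things; names that differ only in an ending like _2 or _b are one class to them, and where a whole thing is asked for, a point or a joint stands for the part that bears it (a point fixed in the world has none). Each returns a list of dicts, best first, with "conf" (0 to 1); they miss things now and then, are a little off and sometimes report something else, mostly with a low value. They report only what shows in the picture. A call takes as long as a camera call. They do not tell look-alikes from the thing itself.
- robot.outline_of(camera, target): "pixels" (480x640 bool, what is visible of it) and "pixel" ([column, row] in pixels, amid what is visible of it).
The state is a dict: "t": time; "q": joint angles; "dq": joint speeds; "joint_torque": joint torques, N m; "tool_pos": TCP position; "orientation": TCP orientation; "force": force on the tool from outside, world axes, zero at the start; "wrist_torque": the same for the moment, N m; "opening": finger opening in m; "gripper_force": force on a finger pad.
Only numpy, scipy, OpenCV 4.12 (cv2) and the standard library are available. Lean on these libraries where they do the work, as an engineer would, in place of code of your own. Each camera call takes 0.05 s, during which the arm holds its last target. There are 200 camera calls.

TASK

Get the block shaker ready for its run: stand each of the three reagent bottles upright, right down in the block whose hole fits its size, then set the clear hood over them and press it down until both of its end tabs snap under the ledges and it sits level on the tray. Leave the red lid and the timer that lie among the bottles where they are.

Things in the scene. Friction and masses are not known exactly. Their poses are not given: they have to be found in the camera images.
- bottle_large: the largest of the three bottles: a black round screw-cap bottle, body 32 mm diameter up to 48 mm height, cap 25.6 mm diameter from 48 to 64 mm, 64 mm tall in all; loose, standing on a sheet of white bench paper 1.5 mm thick; origin at the centre of its underside, z up along the bottle
- bottle_middle: the middle-sized bottle: white round screw-cap bottle, body 27 mm diameter up to 40 mm height, cap 21.6 mm diameter from 40 to 53 mm, 53 mm tall in all; loose, standing on a sheet of white bench paper 1.5 mm thick; origin at the centre of its underside, z up along the bottle
- vial_small: the smallest bottle: a slim brown glass vial, body 18 mm diameter up to 28 mm height, black cap 15 mm diameter from 28 to 39 mm, 39 mm tall in all; loose, standing on a sheet of white bench paper 1.5 mm thick; origin at the centre of its underside, z up along the vial
- shaker: fixed low white bench machine, 150 x 245 x 48 mm, dial and panel along its front (-x). Origin on the bench below the middle of its tray (70 x 190 mm, rim 90 mm up), y along the row of blocks. At each end (y = +/-95 mm) a 4 mm catch ledge, sloped on top, its underside 80 mm up. Seated, the hood's origin is 70 mm straight above this origin, hood y along y either way round
- block_wide: fixed grey metal block 56 (x) x 58 (y) x 48 mm in one of the tray's three places (58.5 mm apart along the shaker's y), with the widest hole in its middle: 38 mm diameter, 42 mm deep, edge bevelled 3 mm; fits the largest bottle. Origin at the centre of its underside, 58 mm above the bench; hole floor 6 mm, top 48 mm above the origin
- block_middle: fixed grey metal block of the same outside size, with the middle-sized hole: 31 mm diameter, 34 mm deep, edge bevelled 3 mm. For the middle-sized bottle. Origin at the centre of its underside, 58 mm above the bench; hole floor 14 mm and top 48 mm above the origin
- block_narrow: fixed grey metal block of the same outside size, with the narrowest hole: 23 mm diameter, 21 mm deep, edge bevelled 3 mm. For the smallest bottle. Origin at the centre of its underside, 58 mm above the bench; hole floor 27 mm and top 48 mm above the origin
- hood: clear loose hood, open below, 0.17 kg, 81 (x) x 192 (y) x 65 mm; grey grip bar on the roof 12 (x) x 60 (y) mm, 66 to 87 mm up. Origin at the centre of its lower edge. Fits round the tray with 2 mm play each way; sprung tab with hook, foot 2 mm up, amid each end (209 mm over both). The last 12 mm down need about 10 N (press, do not drop) till the tabs spread 3.5 mm and snap under the ledges
- red_lid: loose red screw lid, 58 mm diameter, 12 mm high, lying on the bench paper between the bottles, a bystander; origin at the centre of its underside
- timer: white bench timer with a small display and keys, 62 x 62 mm, 16 mm high, loose on the bench paper between the bottles, a bystander; origin at the centre of its underside
There are look-alikes about, which are no part of the job. Leave any brown look-alike of the bottle_large alone.

How it is judged:
On the way:
1. each of the three bottles stands down in the block whose hole fits it (horizontal distance between bottle_large and block_wide below 0.008 m and z of bottle_large in the frame of block_wide between 0.001 and 0.011 m and angle between each of bottle_large, bottle_middle, vial_small's own z axis and vertical below 0.25 rad and horizontal distance between bottle_middle and block_middle below 0.008 m and z of bottle_middle in the frame of block_middle between 0.009 and 0.019 m and horizontal distance between vial_small and block_narrow below 0.008 m and z of vial_small in the frame of block_narrow between 0.022 and 0.032 m), for 0.2 s.
At the end, for the whole second after the job is handed in: Each bottle within 8 mm of the axis of its matching hole, foot within 5 mm of its floor, tilted under 0.25 rad; hood within 6 mm and 0.06 rad of the tray's middle and direction, within 2 mm of seated height (70 mm above the shaker's origin), tilted under 0.015 rad; all at rest (all of step 1 and horizontal distance between hood and shaker below 0.006 m and z of hood in the frame of shaker between 0.068 and 0.072 m and angle between the y axis of hood and the y axis of shaker, either way round below 0.06 rad and angle between hood's own z axis and vertical below 0.015 rad and linear speed of each of hood, bottle_large, bottle_middle, vial_small below 0.02 m/s); the robot touches nothing.
It fails at once if the red lid is shifted more than 30 mm (distance of red_lid from where it was at the start of the episode above 0.03 m).
It fails at once if the timer is shifted more than 30 mm (distance of timer from where it was at the start of the episode above 0.03 m).
It also fails if it takes over 102 s, if anything falls off the work surface, if the arm or the gripper's body presses on something with over 40 N, if the wrist force passes 120 N, or if a joint passes its speed limit or range.

## Working session

There is one attempt and no reset: what is moved stays moved. The work goes in short steps, Python scripts to look and compute and a tool call to move; the robot and the scene stay as the last step left them, time stands still between calls to the robot, and variables do not carry over. Pictures are saved under pics/ and viewed, at most 14 in all, crops included, and the job is handed in when it is done.

Besides the shell and the picture viewer there is one more tool, called after "Request:" by a JSON object that holds its "op" and its "data". carry_out: Moves the arm, as the interface text tells. Its arguments: {"type":"object","properties":{"rows":{"type":"array"},"jaw":{"type":"number"},"force":{"type":"number"}},"required":["rows"]}

```bash
ls; mkdir -p pics; python3 - <<'E'
from plant import robot
import cv2
s=robot.read_state(); print(s['t'],s['tool_pos'],s['orientation'],robot.grip_depth)
for c in ['scene','top']:
    im=robot.read_camera(c); cv2.imwrite(f'pics/{c}0.png',im[:,:,::-1])
    m=robot.camera_model(c); print(c,m)
    for n in ['bottle_large','bottle_middle','vial_small','block_wide','block_middle','block_narrow','hood','shaker','red_lid','timer']:
        print(n,[(round(d['conf'],2),[round(float(x)) for x in d['pixel']],int(d['pixels'].sum())) for d in robot.outline_of(c,n)])
print(robot.camera_model('wrist'), robot.read_state()['t'])
E
```

```text
pics
0.0 [0.20027462 0.56497292 0.21758924] [-5.32663409e-01 -3.09563641e+00  2.80413327e-03] 0.0188
scene {'fx': 472.98200340478616, 'fy': 472.98200340478616, 'cx': 314.191595032928, 'cy': 244.66645163939123, 'R': array([[ 0.54675494, -0.83705612, -0.01990206],
       [-0.45292702, -0.2756877 , -0.84785223],
       [ 0.70421314,  0.47258158, -0.52985894]]), 't': array([-0.30305588,  0.28020977,  0.49495461])}
bottle_large [(0.85, [318, 241], 514), (0.72, [352, 304], 784)]
bottle_middle [(0.92, [198, 256], 442)]
vial_small [(0.75, [279, 291], 205)]
block_wide []
block_middle [(0.71, [450, 236], 1058), (0.58, [415, 269], 9745)]
block_narrow [(0.93, [387, 214], 774)]
hood [(0.8, [251, 213], 4224)]
shaker [(0.95, [414, 270], 9434)]
red_lid [(0.97, [244, 275], 613), (0.22, [387, 215], 760)]
timer [(0.87, [318, 302], 1160)]
top {'fx': 497.51864881108486, 'fy': 497.51864881108486, 'cx': 318.9286466625476, 'cy': 245.22832087089432, 'R': array([[ 0.0020883 , -0.99949263,  0.03178239],
       [-0.99213852, -0.0060477 , -0.12499834],
       [ 0.12512713, -0.0312715 , -0.99164777]]), 't': array
[... 268 characters left out ...]
[432, 213], 993), (0.2, [201, 223], 5094)]
block_narrow [(0.68, [388, 244], 6591), (0.57, [368, 208], 1129)]
hood [(0.76, [204, 221], 5116)]
shaker [(0.56, [389, 241], 6860)]
red_lid [(0.86, [266, 307], 687)]
timer [(0.92, [352, 310], 1021)]
{'fx': 371.64829954431775, 'fy': 371.64829954431775, 'cx': 323.7491051820379, 'cy': 233.81327250561074, 'mount': array([[ 4.23998363e-04, -9.67865215e-01, -2.51469176e-01,
         6.94285388e-02],
       [ 9.99999637e-01,  5.96318307e-04, -6.09050938e-04,
         1.19695769e-03],
       [ 7.39434890e-04, -2.51468826e-01,  9.67865116e-01,
        -1.65552913e-01],
       [ 0.00000000e+00,  0.00000000e+00,  0.00000000e+00,
         1.00000000e+00]])} 1.1
```

```bash
python3 - <<'E'
import cv2,numpy as np
a=cv2.imread('pics/scene0.png')[180:360,150:510]; b=cv2.imread('pics/top0.png')[160:360,130:490]
cv2.imwrite('pics/both.png',np.vstack([cv2.resize(a,(600,300),interpolation=2),cv2.resize(b,(540,300),interpolation=2)[:,:540] if 0 else cv2.resize(b,(600,300),interpolation=2)]))
E
```

```text
(no output)
```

View pics/scene0.png

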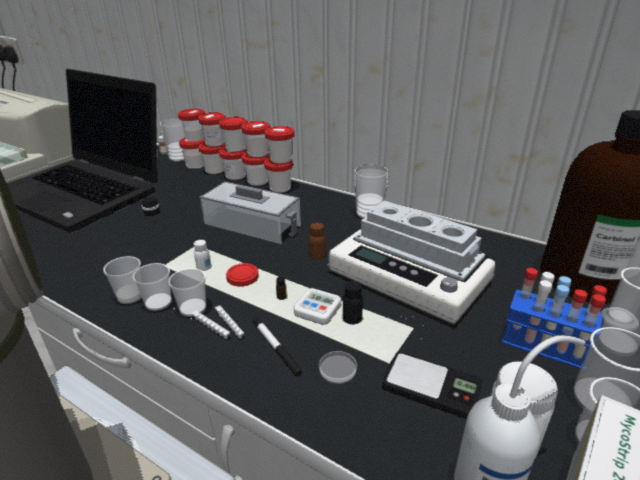

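View pics/both.png

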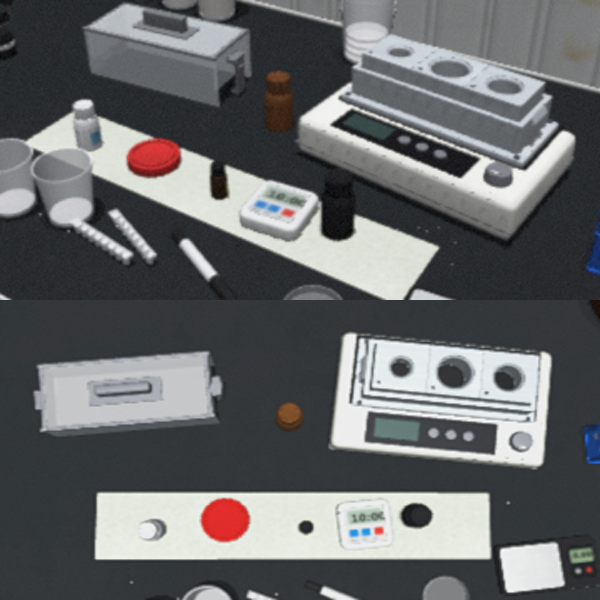

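The scene view shows candidates for bottle_large: black at (352,304), the brown look-alike at (318,241) and the huge brown bottle at (610,200). By its description I want the black one at (352,304). The white bottle is at (200,255) and the vial at (280,290). The hood is at (250,212). In the top view, left to right, the holes are narrow (371,205), wide (404,208) and middle (435,211).

```bash
cat > h.py <<'E'
import numpy as np,cv2
from scipy.spatial.transform import Rotation as Ro
def fixed(robot,cam,uv,z):
    m=robot.camera_model(cam);R,t=m['R'],m['t'];c=-R.T@t
    d=R.T@np.array([(uv[0]-m['cx'])/m['fx'],(uv[1]-m['cy'])/m['fy'],1]);return c+d*(z-c[2])/d[2]
def wrist(robot,s,uv,z):
    m=robot.camera_model('wrist');d=np.array([uv[0]-m['cx'],uv[1]-m['cy']]);r=np.hypot(*d);th=r/m['fx']
    ray=np.r_[np.sin(th)*d/max(r,1e-9),np.cos(th)]
    T=np.eye(4);T[:3,:3]=Ro.from_rotvec(s['orientation']).as_matrix();T[:3,3]=s['tool_pos'];T=T@m['mount']
    w=T[:3,:3]@ray;return T[:3,3]+w*(z-T[2,3])/w[2]
def wproj(robot,s,X):
    m=robot.camera_model('wrist');T=np.eye(4);T[:3,:3]=Ro.from_rotvec(s['orientation']).as_matrix();T[:3,3]=s['tool_pos'];T=np.linalg.inv(T@m['mount'])
    p=T[:3,:3]@X+T[:3,3];th=np.arctan2(np.hypot(p[0],p[1]),p[2]);d=p[:2]/np.hypot(*p[:2]);return np.array([m['cx'],m['cy']])+m['fx']*th*d
def yaw(s):
    y=Ro.from_rotvec(s['orientation']).as_matrix()[:,1];return np.degrees(np.arctan2(y[1],y[0]))
def move(s,X,yw=None):
    R=Ro.from_rotvec(s['orientation']).as_matrix();o=''
    if yw is not None:
        a=np.radians(yw);y=np.array([np.cos(a),np.sin(a),0]);z=np.array([0,0,-1.]);G=np.c_[np.cross(y,z),y,z]
        o=np.round(np.degrees(Ro.from_matrix(R.T@G).as_rotvec()),1)
    return np.round(R.T@(np.array(X)-s['tool_pos']),4),o
E
python3 - <<'E'
from plant import robot
from h import *
s=robot.read_state(); print(s['q'],yaw(s))
P={}
for n,uv,z in [('white',(220.6,312.7),.0545),('vial',(313.6,311.3),.0405),('black',(379.6,303.3),.0655),('nar',(370.6,204.7),.106),('wid',(403.6,208),.106),('mid',(435.4,211.3),.106),('bar',(204,219),.087),('brown',(303.5,237),.0655)]:
    P[n]=fixed(robot,'top',uv,z)
    print(n,P[n].round(3), np.round(np.degrees(np.arctan2(P[n][1],P[n][0])),0), np.hypot(*P[n][:2]).round(3))
d=P['nar']-P['mid'];print('shaker',np.degrees(np.arctan2(d[1],d[0])),np.linalg.norm(d))
r=robot.outline_of('top','hood')[0]['pixels']
rc=cv2.minAreaRect(np.argwhere(r)[:,::-1].astype(np.float32));b=cv2.boxPoints(rc)
print(rc);print([fixed(robot,'top',p,.06).round(3) for p in b])
for n in ['bottle_middle','vial_small','bottle_large']:
  for k in robot.outline_of('scene',n)[:2]:
    print(n,fixed(robot,'scene',k['pixel'],.03).round(3))
im=robot.read_camera('scene'); cv2.imwrite('pics/c.png',cv2.resize(im[195:335,170:490,::-1],(800,350),interpolation=2))
print(move(s,P['black']+[0,0,.16-.0655],0),robot.read_state()['t'])
E
```

```text
[ 1.14460074e+00  1.30369345e-01  1.48822693e+00  2.03741964e-05
  1.52301926e+00 -8.54089472e-02] 70.47430779999019
white [0.427 0.157 0.054] 20.0 0.455
vial [ 0.43  -0.014  0.04 ] -2.0 0.43
black [ 0.445 -0.135  0.066] -17.0 0.465
nar [ 0.621 -0.115  0.106] -10.0 0.631
wid [ 0.615 -0.174  0.106] -16.0 0.639
mid [ 0.61  -0.232  0.106] -21.0 0.652
bar [0.596 0.186 0.087] 17.0 0.624
brown [0.567 0.005 0.066] 1.0 0.567
shaker 84.59084594382321 0.11760248183631201
((207.3706512451172, 222.54483032226562), (48.65261459350586, 113.26451873779297), 84.92039489746094)
[array([0.629, 0.294, 0.06 ]), array([0.65 , 0.085, 0.06 ]), array([0.558, 0.075, 0.06 ]), array([0.538, 0.282, 0.06 ])]
bottle_middle [0.419 0.16  0.03 ]
vial_small [ 0.414 -0.025  0.03 ]
bottle_large [0.575 0.003 0.03 ]
bottle_large [ 0.447 -0.14   0.03 ]
(array([-0.4646, -0.5783,  0.0586]), array([-0. , -0. , 70.5])) 1.35
```

View pics/c.png

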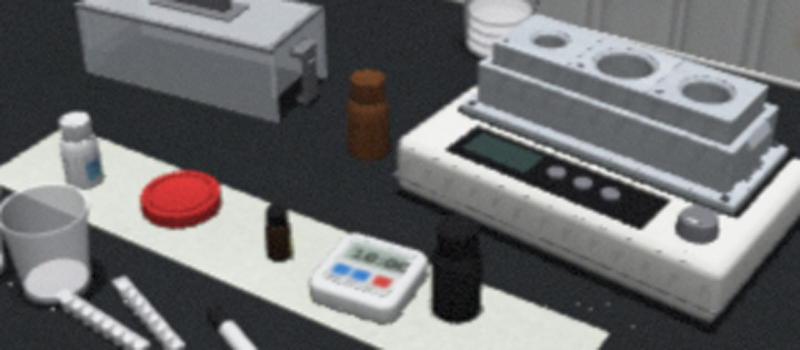

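The crop shows the black bottle at (457,270), next to the timer's right edge. It is the black one, not the brown at (368,115), so the choice holds. I'll move above it.

Request:
{"op": "carry_out", "data": {"rows": [[-0.04, -0.05, 0.005, 0, 0, 6], [-0.08, -0.1, 0.01, 0, 0, 12], [-0.12, -0.15, 0.015, 0, 0, 18], [-0.16, -0.2, 0.02, 0, 0, 24], [-0.2, -0.25, 0.02, 0, 0, 30], [-0.24, -0.3, 0.02, 0, 0, 36], [-0.28, -0.35, 0.02, 0, 0, 42], [-0.32, -0.4, 0.02, 0, 0, 48], [-0.36, -0.45, 0.03, 0, 0, 54], [-0.4, -0.5, 0.04, 0, 0, 60], [-0.44, -0.55, 0.05, 0, 0, 66], [-0.465, -0.578, 0.058, 0, 0, 70.5]], "jaw": 100, "force": 20}}

```text
t: 2.85
tool_pos: [0.4462, -0.1372, 0.1608]
orientation: [2.225, 2.216, 0.001]
force: [0.3, 0.6, 0.1]
opening: 0.0563
gripper_force: 0.0
```

Request:
{"op": "carry_out", "data": {"rows": [[0, 0, 0, 0, 0, 0], [0, 0, 0, 0, 0, 0]]}}

```text
t: 3.1
tool_pos: [0.4453, -0.1345, 0.1605]
orientation: [-2.222, -2.22, -0.0]
force: [-0.4, 0.1, -0.3]
opening: 0.0567
gripper_force: 0.0
```

```bash
python3 - <<'E'
from plant import robot
from h import *
s=robot.read_state(); im=robot.read_camera('wrist'); cv2.imwrite('pics/w1.png',im[:,:,::-1])
print(s['t'],s['tool_pos'],yaw(s),s['opening'],s['q'])
for n in ['bottle_large','vial_small','block_wide','timer']:
    for d in robot.outline_of('wrist',n): print(n,round(d['conf'],2),d['pixel'],d['pixels'].sum())
print(wproj(robot,s,np.array([.445,-.135,.0655])),wproj(robot,s,np.array([.445,-.135,.0015])))
E
```

```text
3.1 [ 0.44532701 -0.1344722   0.16051146] -0.046025391895112656 0.05667252679197478 [-4.03851077e-01 -2.07120510e-01  1.92371016e+00  3.81016573e-04
  1.42588291e+00 -4.03102741e-01]
bottle_large 0.86 [324.8, 232.6] 1684
bottle_large 0.67 [479.3, 62.5] 1880
vial_small 0.98 [309.7, 75.7] 492
block_wide 0.6 [555.0, 273.8] 2310
timer 0.63 [314.2, 161.4] 5170
[322.84581433 238.16145404] [323.12857428 219.31158239]
```

View pics/w1.png

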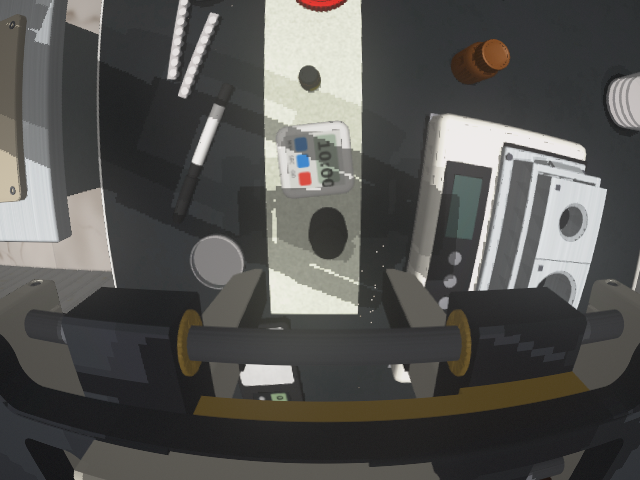

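The wrist picture shows the black bottle at (328,233), the timer above it at (315,160), and the vial at (309,77). I'll fit the silhouettes of the bottle and vial models.

```bash
cat >> h.py <<'E'
from scipy.optimize import minimize
DIM=dict(bottle_large=(.016,.048,.0128,.064),bottle_middle=(.0135,.04,.0108,.053),vial_small=(.009,.028,.0075,.039))
def fitbottle(robot,s,mask,n,x0,z0=.0015):
    r,h,rc,H=DIM[n];a=np.linspace(0,2*np.pi,24,endpoint=False)
    pts=np.array([[q*np.cos(t),q*np.sin(t),z] for q,z in [(r,0),(r,h),(rc,h),(rc,H)] for t in a])
    def f(p):
        im=np.zeros(mask.shape,np.uint8)
        for g in (pts[:48],pts[48:]):
            uv=np.array([wproj(robot,s,q+[p[0],p[1],z0]) for q in g])
            cv2.fillConvexPoly(im,cv2.convexHull(np.round(uv*16).astype(np.int32)),1,shift=4)
        im=im>0;return 1-(im&mask).sum()/(im|mask).sum()
    o=minimize(f,x0,method='Nelder-Mead',options=dict(initial_simplex=np.array(x0)+[[0,0],[.008,0],[0,.008]],maxiter=60))
    return o.x,1-o.fun
E
python3 - <<'E'
from plant import robot
from h import *
s=robot.read_state(); im=robot.read_camera('wrist')
for n,x in [('bottle_large',(.445,-.135)),('vial_small',(.425,-.018))]:
    print(n,fitbottle(robot,s,robot.outline_of('wrist',n)[0]['pixels'],n,x))
d=(im.max(2)<75).astype(np.uint8);k=cv2.connectedComponentsWithStats(d)[1]
m=k==k[235,328];print(m.sum());print(fitbottle(robot,s,m,'bottle_large',(.445,-.135)))
E
```

```text
bottle_large (array([ 0.445, -0.135]), np.float64(0.0))Traceback (most recent call last):
  File "<stdin>", line 5, in <module>
  File "h.py", line 33, in fitbottle
    o=minimize(f,x0,method='Nelder-Mead',options=dict(initial_simplex=np.array(x0)+[[0,0],[.008,0],[0,.008]],maxiter=60))
    res = _minimize_neldermead(fun, x0, args, callback, bounds=bounds,
                               **options)
    fxcc = func(xcc)
    fx = function(np.copy(x), *(wrapper_args + args))
  File "h.py", line 30, in f
    uv=np.array([wproj(robot,s,q+[p[0],p[1],z0]) for q in g])
                 ~~~~~^^^^^^^^^^^^^^^^^^^^^^^^^^
  File "h.py", line 12, in wproj
    m=robot.camera_model('wrist');T=np.eye(4);T[:3,:3]=Ro.from_rotvec(s['orientation']).as_matrix();T[:3,3]=s['tool_pos'];T=np.linalg.inv(T@m['mount'])
ValueError: time passes only in moves, steps and waits
```

```bash
cat >> h.py <<'E'
_c={}
class RB:
    def __init__(s,r): s.r=r
    def camera_model(s,n):
        if n not in _c: _c[n]=s.r.camera_model(n)
        return _c[n]
def near(r,cam,n,uv):
    ds=r.outline_of(cam,n);return min(ds,key=lambda d:np.hypot(*(np.array(d['pixel'])-uv)))
E
cat > fit.py <<'E'
import sys
from plant import robot
from h import *
R=RB(robot)
s=robot.read_state(); im=robot.read_camera('wrist')
for a in sys.argv[1:]:
    n,x,y=a.split(',');x=(float(x),float(y))
    d=near(robot,'wrist',n,wproj(R,s,np.array([*x,.03])))
    p,q=fitbottle(R,s,d['pixels'],n,x);print(n,d['conf'],d['pixel'],p,q)
print(s['t'],s['tool_pos'],yaw(s))
E
python3 fit.py bottle_large,.445,-.135 vial_small,.425,-.018
```

```text
bottle_large 0.82 [324.1, 235.4] [ 0.44892938 -0.13850598] 0.8993325917686318
vial_small 0.58 [307.8, 76.4] [ 0.43344015 -0.01294333] 0.8007662835249042
3.5 [ 0.44576462 -0.13410416  0.1610432 ] 0.04259240910732215
```

Request:
{"op": "carry_out", "data": {"rows": [[-0.002, 0.002, 0.02, 0, 0, 0], [-0.004, 0.004, 0.05, 0, 0, 0], [-0.004, 0.004, 0.08, 0, 0, 0], [-0.004, 0.004, 0.1, 0, 0, 0], [-0.004, 0.004, 0.113, 0, 0, 0], [-0.004, 0.004, 0.113, 0, 0, 0]]}}

```text
t: 4.4
tool_pos: [0.4489, -0.1384, 0.0469]
orientation: [-2.221, -2.22, 0.001]
force: [-0.2, 0.4, -0.3]
opening: 0.0568
gripper_force: 0.0
```

Request:
{"op": "carry_out", "data": {"rows": [[0, 0, 0, 0, 0, 0], [0, 0, 0, 0, 0, 0], [0, 0, 0, 0, 0, 0], [0, 0, 0, 0, 0, 0]], "jaw": 255, "force": 20}}

```text
t: 4.9
tool_pos: [0.4499, -0.1388, 0.0481]
orientation: [2.222, 2.22, 0.0]
force: [-0.2, 0.0, 2.2]
opening: 0.0249
gripper_force: 18.5
```

Request:
{"op": "carry_out", "data": {"rows": [[0, 0, -0.03, 0, 0, 0], [0, 0, -0.08, 0, 0, 0], [0, 0, -0.13, 0, 0, 0], [0, 0, -0.15, 0, 0, 0], [0, 0, -0.15, 0, 0, 0]]}}

```text
t: 5.52
tool_pos: [0.4508, -0.1392, 0.1996]
orientation: [2.219, 2.218, 0.002]
force: [-0.4, 0.0, -0.5]
opening: 0.0255
gripper_force: 18.9
```

```bash
python3 - <<'E'
from plant import robot
from h import *
s=robot.read_state(); im=robot.read_camera('wrist'); cv2.imwrite('pics/w2.png',im[:,:,::-1]);R=RB(robot)
for n in ['block_wide','block_middle','block_narrow','shaker']:
    for d in robot.outline_of('wrist',n): print(n,round(d['conf'],2),d['pixel'],wrist(R,s,d['pixel'],.106).round(4))
for n,p in dict(n=(.621,-.115),w=(.615,-.174),m=(.61,-.232)).items(): print(n,wproj(R,s,np.array([*p,.106])))
E
```

```text
block_wide 0.62 [518.1, 266.0] [ 0.6107 -0.1636  0.106 ]
block_wide 0.46 [532.5, 200.8] [ 0.6166 -0.1094  0.106 ]
block_middle 0.85 [530.3, 309.6] [ 0.632  -0.2049  0.106 ]
block_narrow 0.69 [528.8, 200.8] [ 0.613  -0.1095  0.106 ]
shaker 0.73 [452.0, 194.9] [ 0.5456 -0.1068  0.106 ]
shaker 0.22 [313.7, 5.9] [0.4446 0.0283 0.106 ]
n [536.15457014 207.86301771]
w [520.44276209 277.58321975]
m [503.46364309 338.70484851]
```

View pics/w2.png

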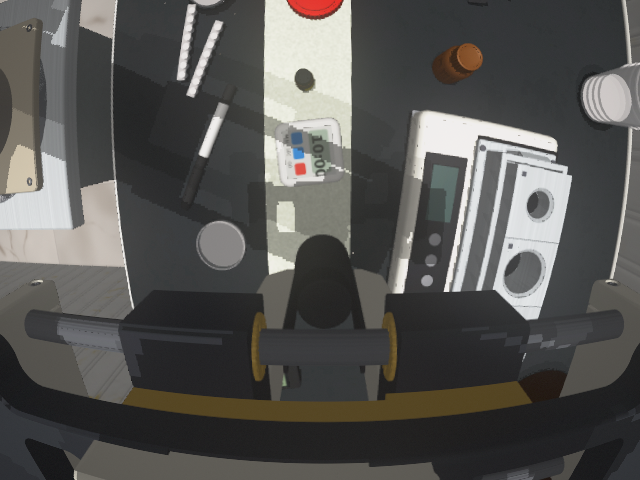

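The bottle is held at (323,280). The narrow hole is at (541,204) and the wide one at (524,272). I'll go above the wide hole and look from close by.

Request:
{"op": "carry_out", "data": {"rows": [[-0.005, 0.03, -0.015, 0, 0, 0], [-0.015, 0.075, -0.025, 0, 0, 0], [-0.025, 0.12, -0.025, 0, 0, 0], [-0.032, 0.155, -0.025, 0, 0, 0], [-0.032, 0.166, -0.025, 0, 0, 0], [-0.032, 0.166, -0.025, 0, 0, 0], [-0.032, 0.166, -0.025, 0, 0, 0]]}}

```text
t: 6.65
tool_pos: [0.6146, -0.1705, 0.2224]
orientation: [-2.221, -2.22, 0.001]
force: [-0.4, 0.4, 0.2]
opening: 0.0251
gripper_force: 18.9
```

```bash
python3 - <<'E'
from plant import robot
from h import *
s=robot.read_state(); im=robot.read_camera('wrist');R=RB(robot);print(s['tool_pos'],yaw(s))
for n,p in dict(n=(.624,-.110),w=(.618,-.169),m=(.61,-.228)).items(): print(n,wproj(R,s,np.array([*p,.106])))
cv2.imwrite('pics/w3.png',cv2.resize(im[60:460,200:520,::-1],(480,600),interpolation=2))
E
```

```text
[ 0.61460812 -0.17050034  0.22243813] -0.022213630802318824
n [335.8565546  152.40079883]
w [327.74286984 228.36907178]
m [317.86379459 297.50477275]
```

View pics/w3.png

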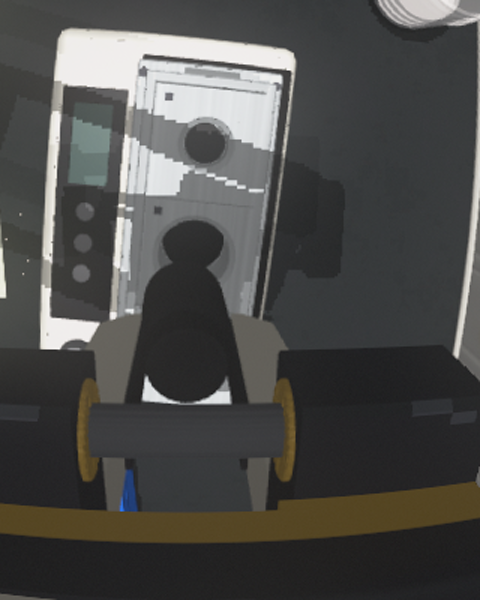

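The crop shows the narrow hole at (337,154) in full-picture pixels, and the wide hole's rim around column 329, just ahead of the held bottle's foot edge at row 235. I'll check the bottle's offset in the grip, then place it.

```bash
python3 - <<'E'
from plant import robot
from h import *
s=robot.read_state();R=RB(robot);print(s['tool_pos'])
print(wrist(R,s,(337.3,154),.106))
for dy in (-.003,0,.003): print(dy,wproj(R,s,s['tool_pos']+[0,dy+.016,-.0465]),wproj(R,s,s['tool_pos']+[0,dy,-.0465+.064]),wproj(R,s,s['tool_pos']+[0,dy-.0128,-.0465+.064]))
print(move(s,(.619,-.1695,.222)))
E
```

```text
[ 0.61469775 -0.17054597  0.22271708]
[ 0.62525909 -0.11128578  0.106     ]
-0.003 [323.03572397 237.64278868] [322.61427317 310.55936358] [322.64990474 335.41449497]
0 [323.03300758 232.73006099] [322.6061176  304.47540641] [322.64145666 329.75050012]
0.003 [323.03035675 227.78360731] [322.59805925 298.29484058] [322.63306024 323.98745499]
(array([0.001 , 0.0043, 0.0007]), '')
```

Request:
{"op": "carry_out", "data": {"rows": [[0.002, 0.004, 0.01, 0, 0, 0], [0.002, 0.004, 0.04, 0, 0, 0], [0.002, 0.004, 0.06, 0, 0, 0], [0.002, 0.004, 0.075, 0, 0, 0], [0.002, 0.004, 0.09, 0, 0, 0], [0.002, 0.004, 0.1, 0, 0, 0], [0.002, 0.004, 0.109, 0, 0, 0], [0.002, 0.004, 0.109, 0, 0, 0]]}}

```text
t: 7.7
tool_pos: [0.6192, -0.1686, 0.1129]
orientation: [-2.221, -2.22, 0.001]
force: [-1.0, 0.6, 0.2]
opening: 0.0254
gripper_force: 18.9
```

Request:
{"op": "carry_out", "data": {"rows": [[0, 0, 0, 0, 0, 0], [0, 0, 0, 0, 0, 0], [0, 0, -0.03, 0, 0, 0], [0, 0, -0.07, 0, 0, 0], [0.03, -0.03, -0.09, 0, 0, 0], [0.06, -0.07, -0.09, 0, 0, 0], [0.1, -0.11, -0.08, 0, 0, 0], [0.13, -0.15, -0.07, 0, 0, 0], [0.15, -0.18, -0.05, 0, 0, 0], [0.155, -0.186, -0.03, 0, 0, 0], [0.155, -0.186, -0.03, 0, 0, 0], [0.155, -0.186, -0.03, 0, 0, 0]], "jaw": 100}}

```text
t: 9.2
tool_pos: [0.4346, -0.014, 0.1449]
orientation: [2.221, 2.22, 0.002]
force: [0.5, -0.7, 0.3]
opening: 0.0563
gripper_force: 0.0
```

```bash
python3 fit.py vial_small,.433,-.013
```

```text
vial_small 0.8 [322.0, 226.0] [ 0.43376938 -0.01207979] 0.8770491803278688
9.2 [ 0.43462322 -0.01402088  0.14488706] -0.03506872960150025
```

Request:
{"op": "carry_out", "data": {"rows": [[0.001, 0, 0.02, 0, 0, 0], [0.002, 0, 0.05, 0, 0, 0], [0.002, 0, 0.08, 0, 0, 0], [0.002, 0, 0.105, 0, 0, 0], [0.002, 0, 0.116, 0, 0, 0], [0.002, 0, 0.116, 0, 0, 0]]}}

```text
t: 10.05
tool_pos: [0.4337, -0.0118, 0.0276]
orientation: [-2.222, -2.22, 0.001]
force: [0.0, 0.3, -0.3]
opening: 0.0565
gripper_force: 0.0
```

Request:
{"op": "carry_out", "data": {"rows": [[0, 0, 0, 0, 0, 0], [0, 0, 0, 0, 0, 0], [0, 0, 0, 0, 0, 0], [0, 0, 0, 0, 0, 0]], "jaw": 255}}

```text
t: 10.55
tool_pos: [0.4338, -0.0117, 0.0279]
orientation: [2.222, 2.221, 0.0]
force: [-0.3, 0.1, -0.2]
opening: 0.0211
gripper_force: 0.0
```

Request:
{"op": "carry_out", "data": {"rows": [[0, 0, 0, 0, 0, 0], [0, 0, 0, 0, 0, 0], [0, 0, 0, 0, 0, 0]]}}

```text
t: 10.92
tool_pos: [0.4337, -0.0117, 0.0277]
orientation: [2.222, 2.221, 0.0]
force: [-0.2, -1.3, 0.8]
opening: 0.0141
gripper_force: 19.7
```

Request:
{"op": "carry_out", "data": {"rows": [[0, 0, -0.04, 0, 0, 0], [0, 0, -0.09, 0, 0, 0], [0, 0, -0.14, 0, 0, 0], [-0.02, 0.04, -0.17, 0, 0, 0], [-0.045, 0.08, -0.17, 0, 0, 0], [-0.07, 0.12, -0.17, 0, 0, 0], [-0.09, 0.16, -0.17, 0, 0, 0], [-0.099, 0.185, -0.17, 0, 0, 0], [-0.099, 0.191, -0.17, 0, 0, 0], [-0.099, 0.191, -0.17, 0, 0, 0], [-0.099, 0.191, -0.17, 0, 0, 0]]}}

```text
t: 12.3
tool_pos: [0.6239, -0.1102, 0.1977]
orientation: [-2.221, -2.221, 0.0]
force: [-0.8, -0.6, 1.2]
opening: 0.0141
gripper_force: 19.7
```

```bash
python3 - <<'E'
from plant import robot
from h import *
s=robot.read_state(); im=robot.read_camera('wrist');R=RB(robot);print(s['tool_pos'],yaw(s))
print('hole',wproj(R,s,np.array([.625,-.111,.106])))
for dy in (-.003,0,.003): print(dy,wproj(R,s,s['tool_pos']+[0,dy+.009,-.026]))
cv2.imwrite('pics/w4.png',cv2.resize(im[130:370,220:420,::-1],(500,600),interpolation=2))
E
```

```text
[ 0.62389101 -0.11017373  0.19770559] 0.005015681327387391
hole [324.7872172  239.70492945]
-0.003 [322.93290573 259.96718387]
0 [322.93217288 254.7179759 ]
0.003 [322.93154384 249.42058893]
```

View pics/w4.png

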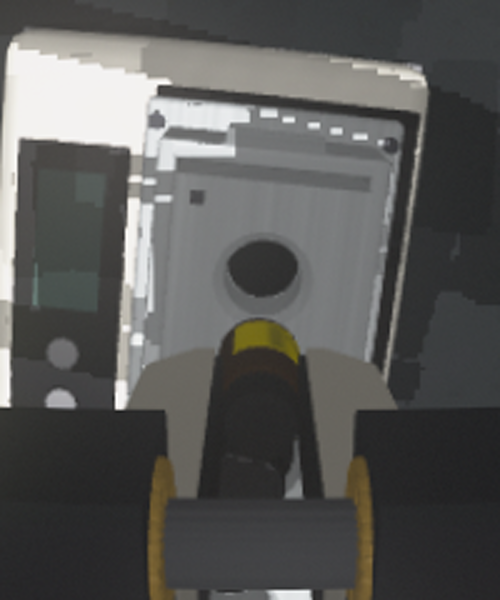

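The hole's rim is at (325,240), where predicted, and the vial's foot edge is at row 257. The vial is lined up to within 1 mm.

Request:
{"op": "carry_out", "data": {"rows": [[0.0005, 0.0005, 0.02, 0, 0, 0], [0.0005, 0.0005, 0.04, 0, 0, 0], [0.0005, 0.0005, 0.055, 0, 0, 0], [0.0005, 0.0005, 0.065, 0, 0, 0], [0.0005, 0.0005, 0.075, 0, 0, 0], [0.0005, 0.0005, 0.085, 0, 0, 0], [0.0005, 0.0005, 0.085, 0, 0, 0]]}}

```text
t: 13.22
tool_pos: [0.6249, -0.1102, 0.1121]
orientation: [-2.222, -2.221, 0.001]
force: [-0.2, -0.2, 0.1]
opening: 0.0142
gripper_force: 20.3
```

Request:
{"op": "carry_out", "data": {"rows": [[0, 0, 0, 0, 0, 0], [0, 0, 0, 0, 0, 0], [0, 0, -0.03, 0, 0, 0], [0, 0, -0.07, 0, 0, 0], [0.03, -0.03, -0.08, 0, 0, 0], [0.07, -0.06, -0.08, 0, 0, 0], [0.11, -0.09, -0.08, 0, 0, 0], [0.15, -0.12, -0.08, 0, 0, 0], [0.19, -0.15, -0.07, 0, 0, 0], [0.23, -0.175, -0.06, 0, 0, 0], [0.267, -0.198, -0.05, 0, 0, 0], [0.267, -0.198, -0.05, 0, 0, 0]], "jaw": 100}}

```text
t: 14.72
tool_pos: [0.4255, 0.1588, 0.1622]
orientation: [-2.217, -2.224, 0.0]
force: [0.0, -0.6, 0.2]
opening: 0.0568
gripper_force: 0.0
```

Request:
{"op": "carry_out", "data": {"rows": [[0, 0, 0, 0, 0, 0]]}}

```text
t: 14.85
tool_pos: [0.4278, 0.1567, 0.1632]
orientation: [2.22, 2.221, 0.001]
force: [0.4, 0.2, -0.1]
opening: 0.0567
gripper_force: 0.0
```

```bash
python3 fit.py bottle_middle,.427,.157
```

```text
bottle_middle 0.94 [328.9, 215.8] [0.43051349 0.16456197] 0.8628127696289906
14.85 [0.42775093 0.15669977 0.16324337] 0.018747188051726878
```

Request:
{"op": "carry_out", "data": {"rows": [[0.004, 0.001, 0.02, 0, 0, 0], [0.008, 0.003, 0.04, 0, 0, 0], [0.008, 0.003, 0.075, 0, 0, 0], [0.008, 0.003, 0.105, 0, 0, 0], [0.008, 0.003, 0.1225, 0, 0, 0], [0.008, 0.003, 0.1225, 0, 0, 0]]}}

```text
t: 15.7
tool_pos: [0.4296, 0.164, 0.0392]
orientation: [-2.222, -2.219, 0.003]
force: [0.5, -0.5, -0.4]
opening: 0.0564
gripper_force: 0.0
```

Request:
{"op": "carry_out", "data": {"rows": [[0, 0, 0, 0, 0, 0], [0, 0, 0, 0, 0, 0], [0, 0, 0, 0, 0, 0], [0, 0, 0, 0, 0, 0], [0, 0, 0, 0, 0, 0]], "jaw": 255}}

```text
t: 16.32
tool_pos: [0.4305, 0.165, 0.0405]
orientation: [2.222, 2.221, 0.001]
force: [0.4, 0.8, 3.5]
opening: 0.021
gripper_force: 19.6
```

Request:
{"op": "carry_out", "data": {"rows": [[0, 0, -0.05, 0, 0, 0], [0, 0, -0.1, 0, 0, 0], [0, 0, -0.15, 0, 0, 0], [-0.02, 0.02, -0.185, 0, 0, 0], [-0.06, 0.05, -0.185, 0, 0, 0], [-0.11, 0.08, -0.185, 0, 0, 0], [-0.16, 0.11, -0.185, 0, 0, 0], [-0.21, 0.13, -0.185, 0, 0, 0], [-0.26, 0.15, -0.185, 0, 0, 0], [-0.31, 0.17, -0.185, 0, 0, 0], [-0.36, 0.18, -0.185, 0, 0, 0], [-0.392, 0.184, -0.185, 0, 0, 0]]}}

```text
t: 17.82
tool_pos: [0.614, -0.2297, 0.2243]
orientation: [-2.223, -2.219, 0.001]
force: [0.1, 0.3, -0.6]
opening: 0.0212
gripper_force: 19.6
```

Request:
{"op": "carry_out", "data": {"rows": [[0, 0, 0, 0, 0, 0], [0, 0, 0, 0, 0, 0]]}}

```text
t: 18.08
tool_pos: [0.6139, -0.2265, 0.2247]
orientation: [-2.221, -2.22, -0.0]
force: [0.7, 0.6, -0.2]
opening: 0.0211
gripper_force: 19.6
```

```bash
python3 - <<'E'
from plant import robot
from h import *
s=robot.read_state(); im=robot.read_camera('wrist');R=RB(robot);print(s['tool_pos'],yaw(s))
for n,p in dict(n=(.625,-.111),w=(.6195,-.1693),m=(.614,-.2275)).items(): print(n,wproj(R,s,np.array([*p,.106])))
for dy in (-.003,0,.003): print(dy,wproj(R,s,s['tool_pos']+[0,dy+.0135,-.0385]))
cv2.imwrite('pics/w5.png',cv2.resize(im[110:350,220:420,::-1],(500,600),interpolation=2))
E
```

```text
[ 0.61389171 -0.22651182  0.22474007] -0.022905115099983442
n [338.1071967   81.00856619]
w [330.73636965 156.65209784]
m [323.5115383  230.82102603]
-0.003 [323.01489659 245.56947608]
0 [323.01223807 240.52260243]
0.003 [323.00965127 235.43711334]
```

View pics/w5.png

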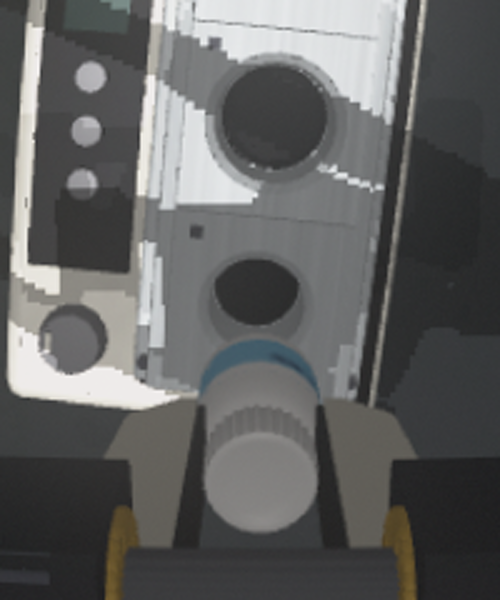

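The middle hole's rim is at (324,230), as predicted, and the bottle's foot edge is at row 246, so it sits 3 mm off in the grip. The black bottle fills the wide hole at (330,157).

Request:
{"op": "carry_out", "data": {"rows": [[0.003, 0, 0.03, 0, 0, 0], [0.003, 0, 0.055, 0, 0, 0], [0.003, 0, 0.07, 0, 0, 0], [0.003, 0, 0.082, 0, 0, 0], [0.003, 0, 0.092, 0, 0, 0], [0.003, 0, 0.102, 0, 0, 0], [0.003, 0, 0.112, 0, 0, 0], [0.003, 0, 0.112, 0, 0, 0]]}}

```text
t: 19.12
tool_pos: [0.6142, -0.2248, 0.1133]
orientation: [2.221, 2.22, -0.0]
force: [-0.1, -3.4, 1.4]
opening: 0.0226
gripper_force: 19.0
```

Request:
{"op": "carry_out", "data": {"rows": [[-0.001, 0, 0, 0, 0, 0], [-0.002, 0, 0, 0, 0, 0], [-0.002, 0, 0, 0, 0, 0]]}}

```text
t: 19.5
tool_pos: [0.6141, -0.2258, 0.113]
orientation: [-2.221, -2.221, -0.0]
force: [-0.2, -0.5, -0.1]
opening: 0.0229
gripper_force: 18.8
```

Request:
{"op": "carry_out", "data": {"rows": [[0, 0, 0, 0, 0, 0], [0, 0, 0, 0, 0, 0], [0, 0, 0, 0, 0, 0], [0, 0, -0.02, 0, 0, 0], [0, 0, -0.05, 0, 0, 0], [0, 0, -0.09, 0, 0, 0], [0.04, 0, -0.1, 0, 0, 0], [0.08, 0, -0.1, 0, 0, 0], [0.12, 0, -0.1, 0, 0, 0], [0.16, 0, -0.1, 0, 0, 0]], "jaw": 100}}

```text
t: 20.75
tool_pos: [0.6145, -0.0651, 0.2152]
orientation: [2.221, 2.22, 0.002]
force: [0.4, 0.7, 0.1]
opening: 0.0565
gripper_force: 0.0
```

```bash
python3 - <<'E'
from plant import robot
import cv2,numpy as np
a=robot.read_camera('scene')[170:300,310:500,::-1];b=robot.read_camera('top')[170:290,110:480,::-1]
cv2.imwrite('pics/s6.png',np.vstack([np.pad(cv2.resize(a,(494,338),interpolation=2),((0,0),(0,306),(0,0))),cv2.resize(b,(800,259),interpolation=2)]))
print(robot.read_state()['tool_pos'])
E
```

```text
[ 0.61458855 -0.06247689  0.21520577]
```

View pics/s6.png

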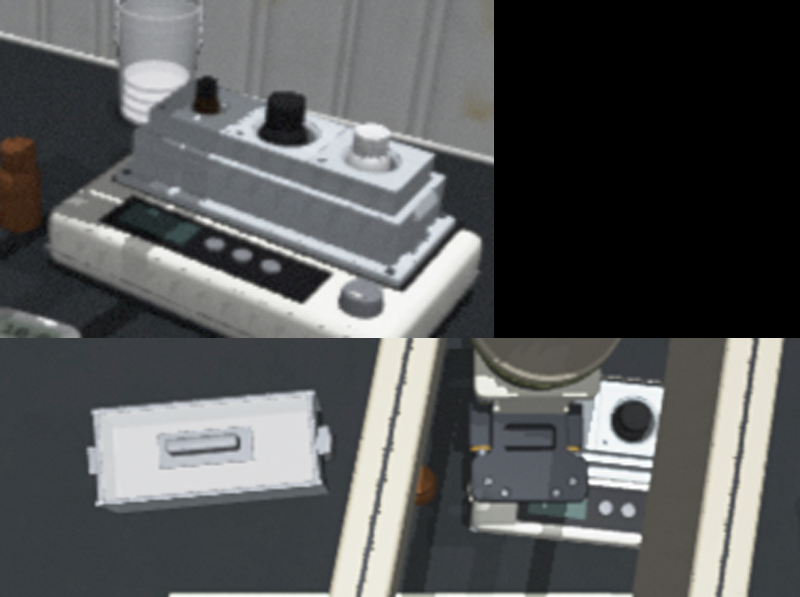

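The picture shows all three bottles standing in their blocks: vial (207,95), black (286,118), white (372,148). In the top view the hood's bar is at (203,443) in crop pixels. Next is the hood.

Request:
{"op": "carry_out", "data": {"rows": [[0.05, -0.004, 0, 0, 0, -1], [0.1, -0.008, 0, 0, 0, -2], [0.15, -0.012, 0, 0, 0, -3], [0.2, -0.016, 0.01, 0, 0, -4], [0.24, -0.019, 0.02, 0, 0, -5], [0.249, -0.019, 0.025, 0, 0, -5], [0.249, -0.019, 0.025, 0, 0, -5], [0.249, -0.019, 0.025, 0, 0, -5]]}}

```text
t: 21.85
tool_pos: [0.5959, 0.1813, 0.189]
orientation: [2.124, 2.313, 0.001]
force: [0.2, -0.5, 1.0]
opening: 0.0566
gripper_force: 0.0
```

```bash
python3 - <<'E'
from plant import robot
from h import *
s=robot.read_state(); im=robot.read_camera('wrist');R=RB(robot);print(s['tool_pos'],yaw(s))
print(wproj(R,s,np.array([.596,.186,.087])))
cv2.imwrite('pics/w7.png',cv2.resize(im[40:360,180:480,::-1],(562,600),interpolation=2))
E
```

```text
[0.59592594 0.18125932 0.18896612] 4.88427589706197
[323.64036329 228.67967807]
```

View pics/w7.png

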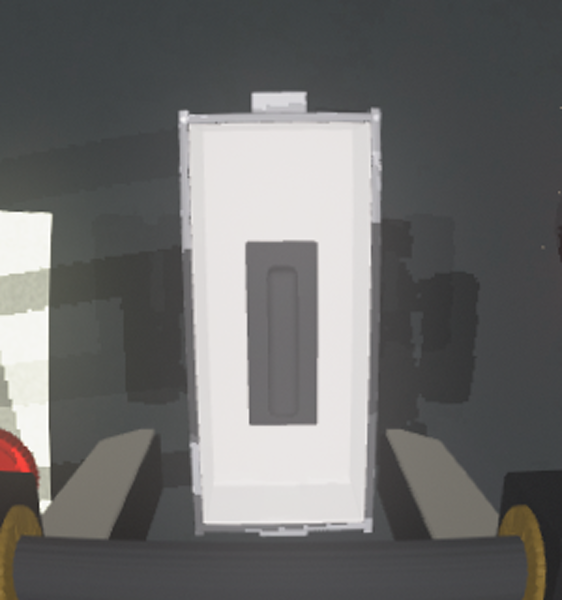

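The hood's bar is centred at about (331,222) in full-picture pixels, upright in the view, so the yaw is right. It sits 5 mm to the right of where I predicted and 4.5 mm further up.

Request:
{"op": "carry_out", "data": {"rows": [[0.005, 0.003, 0.03, 0, 0, 0], [0.009, 0.0055, 0.06, 0, 0, 0], [0.009, 0.0055, 0.09, 0, 0, 0], [0.009, 0.0055, 0.11, 0, 0, 0], [0.009, 0.0055, 0.1195, 0, 0, 0], [0.009, 0.0055, 0.1195, 0, 0, 0]]}}

```text
t: 22.65
tool_pos: [0.6, 0.1918, 0.0686]
orientation: [-2.123, -2.315, 0.001]
force: [0.4, 1.0, 0.4]
opening: 0.0564
gripper_force: 0.0
```

Request:
{"op": "carry_out", "data": {"rows": [[0, 0, 0, 0, 0, 0], [0, 0, 0, 0, 0, 0], [0, 0, 0, 0, 0, 0], [0, 0, 0, 0, 0, 0], [0, 0, 0, 0, 0, 0], [0, 0, 0, 0, 0, 0]], "jaw": 255, "force": 45}}

```text
t: 23.4
tool_pos: [0.6, 0.1922, 0.0686]
orientation: [2.123, 2.316, 0.0]
force: [0.4, 0.4, -0.8]
opening: 0.0116
gripper_force: 45.0
```

Request:
{"op": "carry_out", "data": {"rows": [[0, 0, -0.02, 0, 0, 0], [0, 0, -0.05, 0, 0, 0], [0, 0, -0.09, 0, 0, 0], [0, 0, -0.13, 0, 0, 0], [-0.02, 0, -0.16, 0, 0, 1], [-0.05, -0.002, -0.165, 0, 0, 2], [-0.09, -0.004, -0.165, 0, 0, 4], [-0.13, -0.005, -0.165, 0, 0, 5], [-0.17, -0.006, -0.165, 0, 0, 6], [-0.21, -0.007, -0.165, 0, 0, 8], [-0.25, -0.009, -0.165, 0, 0, 9], [-0.29, -0.01, -0.165, 0, 0, 10.3]]}}

```text
t: 24.9
tool_pos: [0.6151, -0.0989, 0.2352]
orientation: [2.322, 2.114, 0.001]
force: [-0.8, 0.8, -1.2]
opening: 0.0117
gripper_force: 45.0
```

```bash
python3 - <<'E'
from plant import robot
from h import *
s=robot.read_state();print(s['tool_pos'],yaw(s),s['opening'],s['force'])
print(move(s,(.6195,-.1693,.2335),-5.3))
E
```

```text
[ 0.61505571 -0.09887507  0.23518251] -5.363367286601949 0.0116606883888817 [-0.77612078  0.75078472 -1.16600905]
(array([-0.0697,  0.011 ,  0.0017]), array([ 0.1,  0. , -0.1]))
```

Request:
{"op": "carry_out", "data": {"rows": [[-0.03, 0.004, 0, 0, 0, 0], [-0.06, 0.009, 0, 0, 0, 0], [-0.068, 0.01, 0, 0, 0, 0], [-0.068, 0.01, 0, 0, 0, 0], [-0.068, 0.01, 0, 0, 0, 0]]}}

```text
t: 25.52
tool_pos: [0.6189, -0.1651, 0.234]
orientation: [-2.321, -2.117, -0.001]
force: [0.6, 0.0, -0.9]
opening: 0.0118
gripper_force: 45.0
```

```bash
python3 - <<'E'
from plant import robot
from h import *
s=robot.read_state(); im=robot.read_camera('wrist');R=RB(robot);print(s['tool_pos'],yaw(s),s['force'])
M=Ro.from_rotvec(s['orientation']).as_matrix()
pr=lambda h,oy=0: wproj(R,s,s['tool_pos']+M@np.array(h)).round(1)
# hood-frame points in tool axes (x along hood y, y along hood x, z = .0695 - height)
for n,h in dict(bar_end=(.03,0,.0695-.087),roof_l=(.096,-.0405,.0045),roof_r=(.096,.0405,.0045),tab=(.1045,0,.03),near=(-.096,0,.0045)).items(): print(n,pr(h))
a=np.radians(-5.3);ux=np.array([np.cos(a),np.sin(a),0]);uy=np.array([-ux[1],ux[0],0]);c=np.array([.6195,-.1693,0])
for n,(x,y,z) in dict(tray_l=(-.035,.095,.09),tray_r=(.035,.095,.09)).items(): print(n,wproj(R,s,c+ux*x+uy*y+[0,0,z]).round(1))
cv2.imwrite('pics/w8.png',cv2.resize(im[0:360,140:540,::-1],(666,600),interpolation=2))
E
```

```text
[ 0.61886362 -0.16513465  0.23402617] -5.274580351012917 [ 0.6343655   0.00982928 -0.90868087]
bar_end [322.8 238.7]
roof_l [234.7  86.9]
roof_r [411.4  86.8]
tab [323.1  75.4]
near [323.1 427.1]
tray_l [282.2 115.2]
tray_r [367.2 115.3]
```

View pics/w8.png

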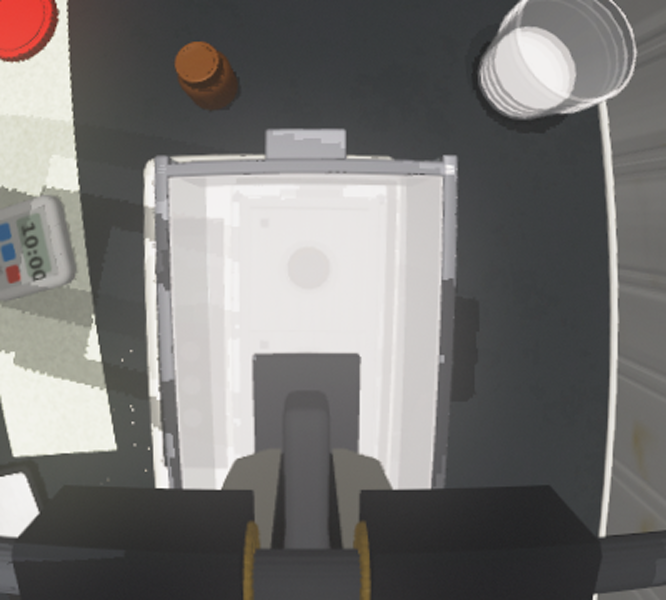

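The view shows the hood held straight over the tray: far tab at (306,143), far edge at row about 157, brown bottle at (206,75). I'll use the earlier view, which showed both hood ends, to work out the hood's centre relative to the grip.

```bash
python3 - <<'E'
from plant import robot
from h import *
R=RB(robot);M=np.c_[[0,1.,0],[1.,0,0],[0,0,-1.]]
def go(z0,sc,off,L):
    s=dict(orientation=Ro.from_matrix(M).as_rotvec(),tool_pos=np.array([0,0,z0]))
    for n,(u,v),z in L:
        p=wrist(R,s,(off[0]+u/sc,off[1]+v/sc),z);print(n,(p[1]*1e3).round(1),(p[0]*1e3).round(1))
print('w7 (grasp at x=9, y=5.5)')
go(.189,1.875,(180,40),[('far end113',(282,113),.065),('far122',(282,122),.065),('near527',(283,527),.065),('near533',(283,533),.065),('pl_f',(282,242),.066),('pl_n',(282,424),.066),('bar_f',(282,266),.087),('bar_n',(284,413),.087),('tab far',(280,92),.04),('L',(188,300),.065),('R',(373,300),.065)])
print('w8 (heights from tip 69.5)')
go(.0695,1.6667,(140,0),[('far157',(306,157),.065),('far172',(306,172),.065),('pl_f',(306,353),.066),('bar_f',(306,390),.087),('tab',(306,130),.04)])
E
```

```text
w7 (grasp at x=9, y=5.5)
far end113 101.0 5.3
far122 97.2 5.3
near527 -83.8 6.6
near533 -87.0 6.6
pl_f 47.3 5.4
pl_n -32.1 5.8
bar_f 39.7 5.1
bar_n -19.9 6.2
tab far 113.2 4.9
L 22.8 -34.2
R 22.9 44.1
w8 (heights from tip 69.5)
far157 91.3 0.3
far172 87.1 0.3
pl_f 37.1 0.3
bar_f 32.0 0.3
tab 103.0 0.2
```

Request:
{"op": "carry_out", "data": {"rows": [[-0.0015, 0.0005, 0.02, 0, 0, 0], [-0.0015, 0.0005, 0.04, 0, 0, 0], [-0.0015, 0.0005, 0.055, 0, 0, 0], [-0.0015, 0.0005, 0.062, 0, 0, 0], [-0.0015, 0.0005, 0.062, 0, 0, 0], [-0.0015, 0.0005, 0.062, 0, 0, 0]]}}

```text
t: 26.32
tool_pos: [0.6196, -0.168, 0.1725]
orientation: [2.321, 2.115, 0.001]
force: [0.7, 0.3, -0.8]
opening: 0.0117
gripper_force: 45.0
```

```bash
python3 - <<'E'
from plant import robot
from h import *
P=[]
for i in range(4):
    s=robot.read_state();P.append(np.r_[s['tool_pos'],yaw(s),s['force']]); im=robot.read_camera('wrist')
print(np.mean(P,0).round(4),np.std(P,0).round(4))
s2=robot.read_camera('scene')
cv2.imwrite('pics/w9.png',np.hstack([cv2.resize(im[60:200,220:430,::-1],(800,533),interpolation=2)]))
cv2.imwrite('pics/s9.png',cv2.resize(s2[150:310,310:510,::-1],(750,600),interpolation=2))
E
```

```text
[ 0.6197 -0.168   0.1726 -5.3282  0.1696  0.1225 -1.7289] [0.000e+00 0.000e+00 1.000e-04 9.000e-04 4.258e-01 4.620e-01 6.115e-01]
```

View pics/w9.png

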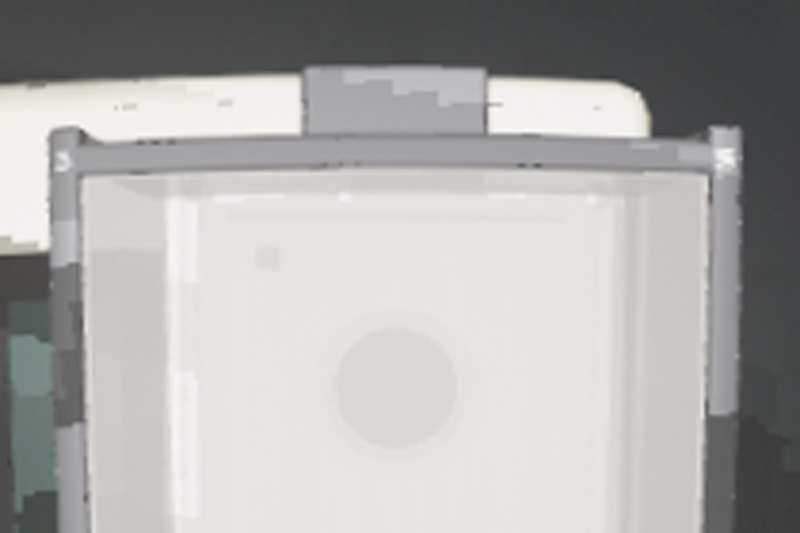

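View pics/s9.png

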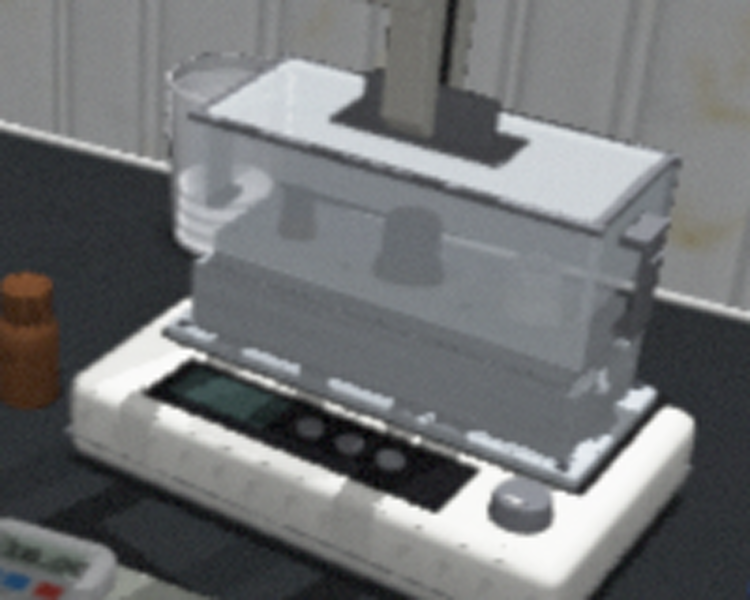

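The hood is evenly centred about the tray and bottles: the vial is at (396,388) between the hood sides 80 and 708. In the scene view the hood stands level over the blocks. I'll lower it while watching the force.

Request:
{"op": "carry_out", "data": {"rows": [[0, 0, 0.005, 0, 0, 0], [0, 0, 0.01, 0, 0, 0], [0, 0, 0.015, 0, 0, 0], [0, 0, 0.019, 0, 0, 0], [0, 0, 0.019, 0, 0, 0]]}}

```text
t: 27.2
tool_pos: [0.6191, -0.1679, 0.1525]
orientation: [2.322, 2.116, -0.0]
force: [-0.8, -0.3, -0.9]
opening: 0.0117
gripper_force: 45.0
```

Request:
{"op": "carry_out", "data": {"rows": [[0, 0, 0.002, 0, 0, 0], [0, 0, 0.004, 0, 0, 0], [0, 0, 0.006, 0, 0, 0], [0, 0, 0.006, 0, 0, 0]], "force": 60}}

```text
t: 27.7
tool_pos: [0.6205, -0.1682, 0.1494]
orientation: [2.32, 2.113, 0.003]
force: [-1.7, 0.1, 9.6]
opening: 0.0116
gripper_force: 60.0
```

Request:
{"op": "carry_out", "data": {"rows": [[0, 0, 0.002, 0, 0, 0], [0, 0, 0.004, 0, 0, 0], [0, 0, 0.006, 0, 0, 0], [0, 0, 0.006, 0, 0, 0]]}}

```text
t: 28.2
tool_pos: [0.6202, -0.1681, 0.1423]
orientation: [2.32, 2.114, 0.002]
force: [0.9, -1.2, 4.9]
opening: 0.0118
gripper_force: 60.0
```

Request:
{"op": "carry_out", "data": {"rows": [[0, 0, 0.001, 0, 0, 0], [0, 0, 0.002, 0, 0, 0], [0, 0, 0.003, 0, 0, 0], [0, 0, 0.003, 0, 0, 0]]}}

```text
t: 28.7
tool_pos: [0.6194, -0.168, 0.1386]
orientation: [2.322, 2.115, 0.001]
force: [-1.5, -0.9, 6.8]
opening: 0.0116
gripper_force: 60.0
```

Request:
{"op": "carry_out", "data": {"rows": [[0, 0, 0.0015, 0, 0, 0], [0, 0, 0.0015, 0, 0, 0], [0, 0, 0.0015, 0, 0, 0]]}}

```text
t: 29.08
tool_pos: [0.6194, -0.168, 0.1385]
orientation: [2.321, 2.115, 0.001]
force: [-5.7, -1.2, 14.8]
opening: 0.0113
gripper_force: 60.0
```

Request:
{"op": "carry_out", "data": {"rows": [[0, 0, 0.001, 0, 0, 0], [0, 0, 0.0015, 0, 0, 0], [0, 0, 0.0015, 0, 0, 0]]}}

```text
t: 29.45
tool_pos: [0.6195, -0.168, 0.1385]
orientation: [2.321, 2.115, 0.001]
force: [-10.3, 1.1, 22.2]
opening: 0.0115
gripper_force: 60.0
```

Request:
{"op": "carry_out", "data": {"rows": [[0, 0, -0.002, 0, 0, 0], [0, 0, -0.004, 0, 0, 0], [0, 0, -0.005, 0, 0, 0], [0, 0, -0.005, 0, 0, 0]]}}

```text
t: 29.95
tool_pos: [0.6187, -0.1676, 0.1388]
orientation: [-2.321, -2.115, 0.001]
force: [-0.1, -2.1, -1.7]
opening: 0.0115
gripper_force: 60.0
```

Request:
{"op": "carry_out", "data": {"rows": [[0, 0, 0, 0, 0, 0], [0, 0, 0, 0, 0, 0], [0, 0, 0, 0, 0, 0], [0, 0, 0, 0, 0, 0], [0, 0, -0.02, 0, 0, 0], [0, 0, -0.06, 0, 0, 0], [0, 0, -0.1, 0, 0, 0], [0.04, 0, -0.11, 0, 0, 0], [0.09, 0, -0.11, 0, 0, 0], [0.14, 0, -0.11, 0, 0, 0], [0.19, 0, -0.11, 0, 0, 0], [0.24, 0, -0.11, 0, 0, 0]], "jaw": 100}}

```text
t: 31.45
tool_pos: [0.6417, 0.0728, 0.2517]
orientation: [2.321, 2.115, 0.003]
force: [0.4, -0.1, -0.5]
opening: 0.0565
gripper_force: 0.0
```

```bash
python3 - <<'E'
from plant import robot
from h import *
R=RB(robot)
s2=robot.read_camera('scene').copy();b=robot.read_camera('top')
# predicted seated hood outline drawn on the scene view
m=robot.camera_model('scene');a=np.radians(-5.3);ux=np.array([np.cos(a),np.sin(a),0]);uy=np.array([-ux[1],ux[0],0]);c=np.array([.6195,-.1693,.135])
k=4;I=cv2.resize(s2[160:300,310:500,::-1],None,fx=k,fy=k,interpolation=2)
for x,y in [(-1,-1),(-1,1),(1,1),(1,-1)]:
    p=m['R']@(c+ux*x*.0405+uy*y*.096)+m['t'];u=m['fx']*p[0]/p[2]+m['cx']-310;v=m['fy']*p[1]/p[2]+m['cy']-160
    cv2.drawMarker(I,(int(u*k),int(v*k)),(0,0,255),0,12,1)
cv2.imwrite('pics/s10.png',I)
E
```

```text
(no output)
```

View pics/s10.png

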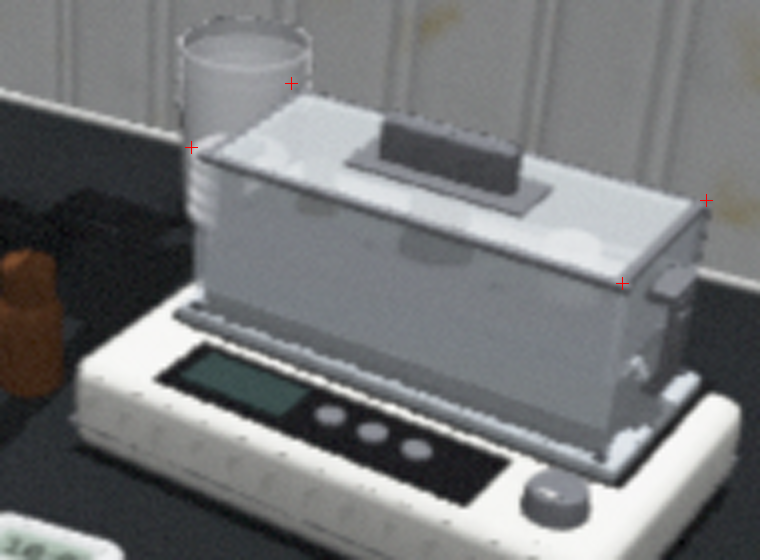

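The hood sits level and parallel to the tray. Its roof corners are at (203,153), (308,95), (627,287) and (707,208), close to the predicted seated corners. The hard stop at a tip height of 138.5 mm puts the hood's origin at 70 mm.

```bash
python3 - <<'E'
from plant import robot
print(robot.close_job())
E
```

```text
the job is handed in; nothing more can be done
None
```

The job is handed in at about 31 s of the 102 s: all three bottles stand in their matching blocks, and the hood is pressed down to its stop and looks level. The hand-in gave no verdict; I inferred the tabs' snap from the hard stop and the final picture. I steered clear of the red lid and timer but didn't re-measure them.

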